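Put the glue tin away in the latched solvent cage

TASK

Put the tall glue tin away in the wire solvent cage: lift the latch bar over its catch, swing the gate wide open, and stand the tin upright on the tray inside, set down gently and not dropped or tipped over on the way. Then swing the gate fully shut so that the latch bar drops home behind its catch again. Leave the tin already in the cage, and the jar and the polish tin on the bench, where they are.

Things in the scene. Friction and masses are not known exactly. Their poses are not given: they have to be found in the camera images.
- cage: Grey steel solvent cage fixed to the bench, 190 deep (own x), 320 wide (y), 330 mm high; walls and roof of wire mesh, 20 mm square corner posts at x = +-0.085, y = +-0.15. Origin: centre of its underside. Own -x is the gated front (post fronts at x = -0.095), own +y the latch side, z up. Inside, it is clear from the shut gate's inner face (x = -0.077) to the back mesh (x = 0.083).
- tray_mid (a point): Centre of the cage's inner floor, on the cage's z axis, 4 mm above the bench. The floor is a spill tray with an upright lip all round, its top 25 mm above the bench: the tin must be lifted over it. Axes as the cage's.
- roof_edge (a point): Middle of the front lower edge of the roof beam, at cage (-0.095, 0, 0.310), axes as the cage's. The front opening below it is 280 mm wide (cage y -0.14 to 0.14), down to the tray lip. The roof covers the whole cage (mesh, solid to a tool), so no tool can come straight down inside: reach in through the front with the tool leaning back.
- gate_hinge (a point): Point on the gate's upright hinge axis, at cage (-0.085, -0.14, 0.171). Its axes turn with the gate (gate shut: the cage's axes): +y runs along the gate to its free edge, -x is its outer face. The gate is a mesh leaf in a frame of 16 mm square tube centred on x = 0, y 3 to 277 mm, 33 to 305 mm above the bench.
- gate_leaf (a joint): Angle of the gate in rad: 0 shut, grows as the free edge swings out to the front (counter-clockwise seen from above), stop at 1.6. It stays where it is left. Latched, it rattles between 0 and about 0.017.
- bar_pivot (a point): Pivot bolt of the latch bar, at (-0.021, 0.09, 0) in the gate_hinge frame. The bar is a dark flat steel bar, 8 thick (x), 20 high (z), from 20 mm behind this point to 214 mm ahead of it along its own +y, in front of the gate, its end reaching over the catch. A wire staple holds it against the gate 80 mm ahead of the pivot.
- latch_grip (a point): On the axis of the bar's lifting handle, a round dark steel peg 16 mm thick that stands 62 mm straight out from the bar's front (own -x), ending in a collar 22 mm wide, 6 thick. This point is 34 mm out from the bar. In the gate_hinge frame (-0.059, 0.09 + 0.15 cos a, 0.15 sin a), a = latch_bar angle. Pinch it across from above; it turns in the grip as the bar lifts.
- latch_bar (a joint): Angle a of the latch bar in rad: 0 level (down), grows as its free end lifts, stop at 0.30. It falls to level by its weight (0.4 kg; about 3 N lifts it at the handle). Down behind the catch it locks the gate; above about 0.09 it clears it. Pushing the gate shut with the bar down also works: it rides up the catch's ramp and drops in once the gate is home.
- catch_top (a point): Top of the catch, a dark steel nose 12 mm wide on the front of the latch post: cage (-0.117, 0.15, 0.177), axes as the cage's. Its ramp rises towards the cage from 27 mm lower, 33 mm further out; its back is straight, and between it and the post lies the notch in which the bar rests.
- tin_mid (a point): Tall glue tin to put away: round steel tin with a paper label, coned top and narrow black screw cap; 60 mm in diameter, straight sides up to 99 mm above its foot, 130 mm high in all, about 0.35 kg. The taller of the two round containers on the right of the bench. This point is on its axis, 65 mm above its foot; z is up.
- stored_mid (a point): Low round steel tin with a flat press lid, already standing in the cage towards its hinge side: 71 mm in diameter, 52 mm high. This point is at its centre. Leave it there.
- jar_mid (a point): Squat amber glass dye jar with a wide black lid on the bench, 66 mm in diameter, 76 mm high; its place may be swapped with the glue tin's. This point is at its centre. Leave it.
- polish_tin: Flat dark round polish tin on the bench, 87 mm in diameter, 26 mm high; origin at the centre of its underside. Leave it.

How it is judged:
On the way, in this order (a step that is already met when the one before it is completed fails the run):
1. the latch bar is lifted clear of the catch while the gate is still shut (value of joint latch_bar above 0.08 rad and value of joint gate_leaf below 0.15 rad), for 0.04 s.
2. the gate is swung wide open, more than 0.9 rad (value of joint gate_leaf above 0.9 rad), for 0.2 s.
3. the tin stands upright on the tray in the cage, let go of, with the gate still open (x of tin_mid in the frame of cage between -0.06 and 0.07 m and y of tin_mid in the frame of cage between -0.12 and 0.12 m and height (world z) of tin_mid between 0.06 and 0.078 m and angle between tin_mid's own z axis and vertical below 0.1 rad and contact force between the fingers and glue_tin below 0.3 N and value of joint gate_leaf above 0.4 rad and linear speed of glue_tin below 0.03 m/s), for 0.2 s.
At the end, for the whole second after the job is handed in: The gate is shut (within 0.03 rad) and the latch bar lies down behind its catch (within 0.04 rad of level); the glue tin stands upright (within 0.1 rad) on the tray inside the cage, let go of and at rest (x of tin_mid in the frame of cage between -0.06 and 0.07 m and y of tin_mid in the frame of cage between -0.12 and 0.12 m and height (world z) of tin_mid between 0.06 and 0.078 m and angle between tin_mid's own z axis and vertical below 0.1 rad and contact force between the fingers and glue_tin below 0.3 N and value of joint gate_leaf below 0.03 rad and value of joint latch_bar below 0.04 rad and linear speed of glue_tin below 0.02 m/s); the robot touches nothing.
It fails at once if the tin is tipped over (more than 0.6 rad) (angle between tin_mid's own z axis and vertical above 0.6 rad).
It fails at once if the tin is dropped (falls free faster than 0.6 m/s) (linear speed of glue_tin above 0.6 m/s and contact force between the fingers and glue_tin below 0.3 N).
It fails at once if the tin already in the cage is moved more than 30 mm (distance of stored_mid from where it was at the start of the episode above 0.03 m).
It fails at once if the dye jar or the polish tin on the bench is moved more than 30 mm (distance of any of jar_mid, polish_tin from where it was at the start of the episode above 0.03 m).
It also fails if it takes over 72 s, if anything falls off the work surface, if the arm or the gripper's body presses on something with over 40 N, if the wrist force passes 120 N, or if a joint passes its speed limit or range.

ROBOT

A 6-joint arm with a two-finger parallel gripper is mounted at the origin on the work surface. World frame = base frame: x ahead of the robot, y to its left, z up, the work surface at z = 0. Lengths are in m, angles in rad, forces in N, time in s.
With the tool pointing down it reaches from about 0.35 to 0.775 m from the base axis. Payload 7.3 kg.
Tool frame: the origin (TCP) lies at the very end of the fingers, on their centre line; the grasp point (between the pads) lies 19 mm behind it; z points along the fingers, y is the line along which they close (so a half turn about z gives the same grasp; the last joint's range is limited). The gripper opens to 92 mm and grips with 3 to 60 N. Pads are 19 mm wide; open, the fingers measure 130 mm over their backs; the gripper's body (75 mm by 190 mm) begins 47 mm behind the grasp point.
Start: joints at [1.074, 0.342, 1.524, -0, 1.275, -0.146], TCP at [0.18, 0.493, 0.227] pointing down, gripper open.
Joint ranges: [-2.53, 2.53], [-0.77, 2.02], [0.04, 2.7], [-1, 4.14], [0.28, 2.66], [-3.11, 3.11]. Speed limits (rad/s): [2.57, 2.57, 3.14, 3.14, 3.14, 3.14].

INTERFACE

Orientations are given as [roll, pitch, yaw] about the fixed x, y, z axes, in that order (R = Rz(yaw) Ry(pitch) Rx(roll)).
In Python, from cell import robot, read_camera, get_calibration gives the robot as it stands. The module is installed in compiled form; this text tells all that it offers.
- The arm moves only by the tool send_rows, never from a script. Its argument "plan" is a list of rows, each a list of 2 entries, a list of its own where there are three numbers: the shift along the tool's x, y, z as a fraction of full scale, then the turn, a rotation vector about the tool's x, y, z as a fraction of full scale. A call has exactly 10 rows; each row shifts and turns the commanded pose from where the row before left it, along the tool's axes as they then stand; what a row does not reach is not made up. Full scale, the value 1, is 0.025 m for a shift and 90 degrees for a turn. A row lasts 1/8 s, in which the tool goes at most 62.5 mm and 10.7 degrees, less where a joint would pass 70% of its speed; a pose out of reach is approached as far as the arm can. A call with a number of a shift or a turn outside -1 to 1 is refused whole. A call with a gripper value outside its range is refused whole. "gripper" is the opening, from -1 (shut) to 1 (fully open), so that 0 is half open, set as the call begins (left out, the last holds). The fingers move at their own pace and stop on an object; "force" is the grip in N (left out, the last holds). Time passes only in rows, so rows that do not move let the fingers close, or fill a call up. It gives the time, the measured TCP pose, the force, the opening and the grip force at its end, in the units of the state.
- robot.observe(): the state, without advancing time (a new reading comes with each control period).
- read_camera(name): name is "side" or "top" or "wrist"; returns (picture, depth): 384x512x3 uint8, blue, green, red; 384x512 float32, m along the optical axis (not along the pixel's ray), 0 where there is no reading.
- get_calibration(name): a dict with "intrinsics" (3x3 intrinsics, pixels), "dist_coeffs" ([k1, k2, p1, p2, k3] as OpenCV has them; the pictures are not rectified), "rvec" (rotation vector, rad) and "tvec" (3), from world to camera coordinates, as OpenCV has them. Camera axes: x right, y down, z forward; pixel columns grow to the right and rows downward; lengths in m; the calibration is good to about 2 mm. A picture is of the moment at which its call begins: read the wrist's pose just before it. get_calibration takes no time and is no camera call; for the wrist camera it gives the pose at the moment of the call.
- robot.hand_in(): hands the job in; it is judged then, once.
The state is a dict: "time": time; "qpos": joint angles; "qvel": joint speeds; "joint_efforts": joint torques, N m; "tool_pos": TCP position; "tool_rot": TCP orientation; "contact_force": force on the tool from outside, world axes, zero at the start; "torque": the same for the moment, N m; "opening": finger opening in m; "grip_force": force on a finger pad.
Only numpy, scipy, OpenCV 4.12 (cv2) and the standard library are available. Lean on these libraries where they do the work, as an engineer would, in place of code of your own. Each camera call takes 0.05 s, during which the arm holds its last target. There are 200 camera calls.

## Working session

There is one attempt and no reset: what is moved stays moved. The work goes in short steps, Python scripts to look and compute and a tool call to move; the robot and the scene stay as the last step left them, time stands still between calls to the robot, and variables do not carry over. Pictures are saved under pics/ and viewed, at most 10 in all, crops included, and the job is handed in when it is done.

Besides the shell and the picture viewer there is one more tool, called after "Emit:" in YAML: its name, and indented under it one key for each argument. send_rows: Moves the arm, as the interface text tells. Shift numbers are shares of 0.025 m and turn numbers shares of 90 degrees, none past 1 either way. Its arguments: {"type":"object","properties":{"plan":{"type":"array"},"gripper":{"type":"number"},"force":{"type":"number"}},"required":["plan"]}

```bash
mkdir -p pics; cat > h.py <<'E'
import numpy as np, cv2
from scipy.spatial.transform import Rotation as R
from cell import robot, read_camera, get_calibration
def cal(n):
    c=get_calibration(n); K=np.array(c["intrinsics"],float); d=np.array(c["dist_coeffs"],float)
    Rm=cv2.Rodrigues(np.array(c["rvec"],float))[0]; t=np.array(c["tvec"],float).ravel()
    return K,d,Rm,t
def rays(n,uv,c=None):
    K,d,Rm,t=c or cal(n)
    p=cv2.undistortPoints(np.array(uv,float).reshape(-1,1,2),K,d).reshape(-1,2)
    v=np.c_[p,np.ones(len(p))]@Rm
    return -Rm.T@t, v
def plane(n,uv,z,c=None):
    o,v=rays(n,uv,c); return o+v*((z-o[2])/v[:,2])[:,None]
def cloud(n,dep,c=None):
    K,d,Rm,t=c or cal(n); h,w=dep.shape
    u,v=np.meshgrid(np.arange(w),np.arange(h))
    o,r=rays(n,np.stack([u,v],-1).reshape(-1,2),(K,d,Rm,t))
    P=(o+r*dep.reshape(-1,1)).reshape(h,w,3); P[dep<=0]=np.nan
    return P
def proj(n,P,c=None):
    K,d,Rm,t=c or cal(n); return cv2.projectPoints(np.array(P,float).reshape(-1,3),Rm,t,K,d)[0].reshape(-1,2)
E
python3 - <<'E'
from h import *
for n in("side","top"):
    c=cal(n);im,d=read_camera(n); cv2.imwrite(f"pics/{n}0.png",im); np.savez(f"{n}0.npz",im=im,d=d)
    print(n,-c[2].T@c[3],c[2][2])
s=robot.observe();print(s)
E
```

```text
side [ 0.26356781 -0.7144446   0.87768091] [ 0.31149098  0.6531987  -0.69014841]
top [ 0.48688443 -0.02622209  1.31758674] [ 0.08386583 -0.00456339 -0.99646661]
{'time': 0.1, 'qpos': array([ 1.07401058e+00,  3.42645216e-01,  1.52489366e+00,  5.83937509e-06,
        1.27540256e+00, -1.45969440e-01]), 'qvel': array([ 0.00094292, -0.00021274, -0.00145314, -0.00052077,  0.00025179,
        0.00093732]), 'joint_efforts': array([ 2.92061806e-03, -4.32004631e+01, -2.44694370e+01,  7.21009914e-02,
        5.26101503e-02, -8.95003222e-05]), 'tool_pos': array([0.18021713, 0.49272546, 0.22612824]), 'tool_rot': array([-3.14025903e+00, -2.01707262e-04,  2.79077451e+00]), 'contact_force': array([0.33584364, 0.231139  , 0.40333553]), 'torque': array([-0.00680974, -0.026424  ,  0.02023328]), 'grip_force': 0.0, 'opening': 0.09202360497086663}
```

View pics/side0.png

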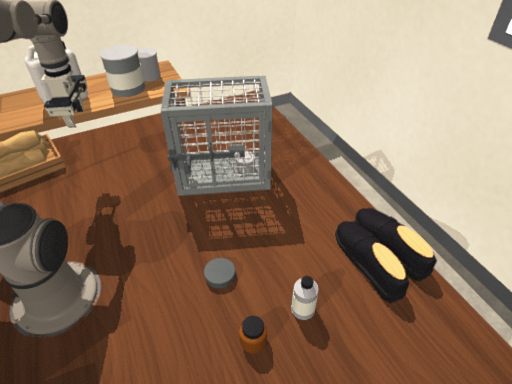

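View pics/top0.png

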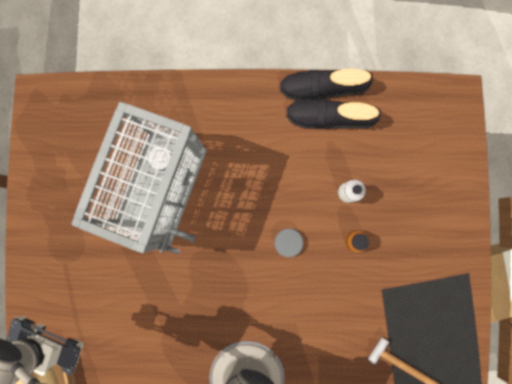

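The side view shows the cage at about (220,135) with its latch bar at (205,155), the tin at (305,297), the jar at (253,333) and the polish tin at (220,272). In the top view the roof runs through (122,103), (191,125), (147,251) and (74,226). The tin cap is at (358,190), the jar at (358,241) and the polish tin at (289,242).

```bash
python3 - <<'E'
from h import *
z=np.load("top0.npz");im,d=z["im"],z["d"];P=cloud("top",d)
roi=np.zeros(d.shape,bool);roi[85:270,60:215]=1
m=roi&(np.abs(P[...,2]-0.33)<0.012)
pts=P[m][:,:2].astype(np.float32); print("roof",m.sum(),np.median(P[m][:,2]),cv2.minAreaRect(pts*1000))
# image-based quad
cn=max(cv2.findContours(m.astype(np.uint8),0,1)[0],key=cv2.contourArea); q=cv2.boxPoints(cv2.minAreaRect(cn)); Q=plane("top",q,0.33); print(Q, cv2.minAreaRect((Q[:,:2]*1000).astype(np.float32)))
def blob(n,P,box,lo,hi):
    r=np.zeros(P.shape[:2],bool);r[box[1]:box[3],box[0]:box[2]]=1
    k=r&(P[...,2]>lo)&(P[...,2]<hi); c,rad=cv2.minEnclosingCircle((P[k][:,:2]*1000).astype(np.float32))
    return k.sum(),c,rad,P[k].max(0),P[k].mean(0)
print("tin cap",blob("top",P,(335,170,375,210),.112,.14));print("tin",blob("top",P,(335,170,375,210),.05,.14))
print("jar",blob("top",P,(340,225,380,258),.06,.09));print("pol",blob("top",P,(270,225,310,262),.018,.035))
z=np.load("side0.npz");S=cloud("side",z["d"])
print("tin side",blob("s",S,(285,265,325,325),.1,.14),blob("s",S,(285,265,325,325),.03,.098))
print("jar side",blob("s",S,(235,310,275,355),.065,.09))
k=(S[...,2]>.12)&(S[...,2]<.24);r=np.zeros_like(k);r[130:170,160:260]=1;k&=r
np.save("side_latch.npy",S[k]);
E
```

```text
roof 4654 0.32913692594480787 ((595.8599853515625, 272.541259765625), (192.8990478515625, 322.11279296875), 70.1701889038086)
[[0.47558525 0.41929294 0.33      ]
 [0.78422846 0.31011256 0.33      ]
 [0.71245868 0.12603012 0.33      ]
 [0.41179354 0.23581225 0.33      ]] ((596.9779663085938, 271.6158752441406), (197.47886657714844, 327.3850402832031), 70.51911926269531)
tin cap (np.int64(96), (579.1449584960938, -317.7948913574219), 15.10372257232666, array([ 0.5942065 , -0.30272856,  0.13335401]), array([ 0.57932927, -0.31676876,  0.1286337 ]))
tin (np.int64(397), (579.4885864257812, -316.9834289550781), 30.9565486907959, array([ 0.60880482, -0.28615382,  0.13335401]), array([ 0.57756675, -0.31089723,  0.1037827 ]))
jar (np.int64(249), (428.0892028808594, -336.9443054199219), 26.726966857910156, array([ 0.45345903, -0.31318445,  0.08333672]), array([ 0.42852507, -0.33641411,  0.07523058]))
pol (np.int64(633), (423.1862487792969, -126.5845718383789), 43.52986526489258, array([ 0.46519879, -0.08400826,  0.03388131]), array([ 0.42343824, -0.12646785,  0.02572226]))
tin side (np.int64(391), (578.5401611328125, -317.6884765625), 29.560888290405273, array([ 0.60745237, -0.28821419,  0.13422329]), array([ 0.57556836, -0.32246578,  0.1134688 ])) (np.int64(377), (578.8619384765625, -318.435546875), 30.559579849243164, array([ 0.60692701, -0.29579149,  0.09768425]), array([ 0.5658271 , -0.33562355,  0.0659105 ]))
jar side (np.int64(403), (427.3297424316406, -338.3798522949219), 25.861722946166992, array([ 0.45242482, -0.31257227,  0.08013562]), array([ 0.4267506 , -0.34043175,  0.07526157]))
```

```bash
cat >> h.py <<'E'
CC=np.array([0.5959,0.2725,0.]); YAW=np.deg2rad(70.17)
RC=R.from_euler('z',YAW).as_matrix()
w2c=lambda p:(np.asarray(p)-CC)@RC
c2w=lambda p:CC+np.asarray(p)@RC.T
def delta(target, Rt=None):
    "shift in tool axes (units of .025) and rotvec (units 90deg) from measured pose"
    s=robot.observe(); Rn=R.from_euler('xyz',s["tool_rot"])
    sh=Rn.inv().apply(np.array(target)-s["tool_pos"])/.025
    rv=np.zeros(3) if Rt is None else (Rn.inv()*Rt).as_rotvec()/(np.pi/2)
    return sh.round(3),rv.round(4)
E
python3 - <<'E'
from h import *
z=np.load("side0.npz");S=cloud("side",z["d"]);C=w2c(S.reshape(-1,3)).reshape(S.shape)
k=(C[...,0]<-.12)&(C[...,0]>-.2)&(abs(C[...,1])<.2)&(C[...,2]>.05)
p=C[k]; 
for a in np.arange(-.2,.2,.02):
    q=p[(p[:,1]>=a)&(p[:,1]<a+.02)]
    if len(q):print(round(a,2),len(q),q.min(0).round(3),q.max(0).round(3),q.mean(0).round(3))
# front posts: x
k=(C[...,0]<-.07)&(C[...,0]>-.12)&(C[...,2]>.26)&(C[...,2]<.32)&(abs(C[...,1])<.2);q=C[k];print("front",np.percentile(q,[5,50,95],axis=0).round(3))
z=np.load("top0.npz");T=w2c(cloud("top",z["d"]).reshape(-1,3))
for nm,D in(("top",T),("side",C.reshape(-1,3))):
    k=(abs(D[:,0])<.07)&(abs(D[:,1])<.13)&(D[:,2]>.046)&(D[:,2]<.06);q=D[k];print(nm,k.sum(),np.percentile(q,[3,50,97],axis=0).round(3) if len(q) else 0)
print(c2w([-.085-.066,.1,.171]),c2w([-.085,-.14,.171]), c2w([-.02,.03,.1]))
E
```

```text
-0.06 1 [-0.12  -0.048  0.184] [-0.12  -0.048  0.184] [-0.12  -0.048  0.184]
0.08 46 [-0.179  0.092  0.164] [-0.12   0.1    0.183] [-0.155  0.096  0.177]
0.1 44 [-0.178  0.1    0.163] [-0.123  0.11   0.183] [-0.16   0.105  0.177]
0.14 53 [-0.149  0.145  0.143] [-0.121  0.157  0.18 ] [-0.134  0.151  0.162]
front [[-0.098 -0.148  0.267]
 [-0.094  0.008  0.299]
 [-0.085  0.15   0.318]]
top 314 [[-0.004 -0.113  0.051]
 [ 0.026 -0.084  0.056]
 [ 0.054 -0.052  0.059]]
side 137 [[-0.01  -0.114  0.047]
 [ 0.01  -0.088  0.057]
 [ 0.054 -0.053  0.06 ]]
[0.45060586 0.16437686 0.171     ] [0.69876386 0.14504795 0.171     ] [0.56089429 0.26386285 0.1       ]
```

Emit:
send_rows:
  plan:
    - [[0, 0, -1], [0, 0, 0]]
    - [[0, 0, -1], [0, 0, 0]]
    - [[0, 0, -1], [0, 0, 0]]
    - [[0, 0, -1], [0, 0, 0]]
    - [[0, 0, -1], [0, 0, 0.1]]
    - [[0, 0, -1], [0, 0, 0.1]]
    - [[0, 0, -1], [0, 0, 0.1]]
    - [[0, 0, 0], [0, 0, 0.1]]
    - [[0, 0, 0], [0, 0, 0.1]]
    - [[0, 0, 0], [0, 0, 0.1]]
  gripper: -0.24

```text
time: 1.35
tool_pos: [0.1803, 0.4929, 0.4013]
tool_rot: [-3.141, 0.001, 1.843]
contact_force: [0.1, -0.0, 0.2]
opening: 0.035
grip_force: 0.0
```

Emit:
send_rows:
  plan:
    - [[0, 0, 0], [0, 0, 0.0985]]
    - [[0, 0, 0], [0, 0, 0.0985]]
    - [[0, 0, 0], [0, 0, 0.0985]]
    - [[0, 0, 0], [0, 0, 0.0985]]
    - [[-0.58, 0.975, 0], [0, 0, 0]]
    - [[-0.58, 0.975, 0], [0, 0, 0]]
    - [[-0.58, 0.975, 0], [0, 0, 0]]
    - [[-0.58, 0.975, 0], [0, 0, 0]]
    - [[-0.58, 0.975, 0], [0, 0, 0]]
    - [[-0.58, 0.975, 0], [0, 0, 0]]

```text
time: 2.6
tool_pos: [0.2895, 0.3612, 0.4014]
tool_rot: [-3.141, 0.001, 1.229]
contact_force: [-0.0, -0.3, 0.0]
opening: 0.0349
grip_force: 0.0
```

Emit:
send_rows:
  plan:
    - [[-0.58, 0.975, 0], [0, 0, 0]]
    - [[-0.58, 0.975, 0], [0, 0, 0]]
    - [[-0.58, 0.975, 0], [0, 0, 0]]
    - [[-0.58, 0.975, 0], [0, 0, 0]]
    - [[-0.58, 0.975, 0], [0, 0, 0]]
    - [[-0.58, 0.975, 0], [0, 0, 0]]
    - [[-0.58, 0.975, 0], [0, 0, 0]]
    - [[-0.58, 0.975, 0], [0, 0, 0]]
    - [[-0.58, 0.975, 0], [0, 0, 0]]
    - [[0, 0, 0], [0, 0, 0]]

```text
time: 3.85
tool_pos: [0.4528, 0.1645, 0.4009]
tool_rot: [-3.14, 0.001, 1.227]
contact_force: [0.7, 0.3, 0.3]
opening: 0.035
grip_force: 0.0
```

```bash
python3 - <<'E'
from h import *
s=robot.observe();print(s["qpos"].round(3),delta([.4506,.1644,.153],R.from_euler('xyz',[np.pi,0,YAW])))
im,d=read_camera("wrist");c=cal("wrist");cv2.imwrite("pics/w1.png",im)
C=w2c(cloud("wrist",d,c).reshape(-1,3))
k=(C[:,0]<-.13)&(C[:,0]>-.165)&(C[:,1]>.05)&(C[:,1]<.135)&(C[:,2]>.15)&(C[:,2]<.2);print(k.sum(),np.percentile(C[k],[2,50,98],axis=0).round(4))
E
```

```text
[ 0.189  0.186  1.266 -0.     1.691  0.533] (array([-0.026, -0.068,  9.917]), array([-0.0008,  0.0005,  0.0014]))
310 [[-0.1641  0.0942  0.1723]
 [-0.1471  0.1022  0.178 ]
 [-0.1306  0.109   0.1804]]
```

Emit:
send_rows:
  plan:
    - [[0, -0.12, 1], [0, 0, 0]]
    - [[0, 0, 1], [0, 0, 0]]
    - [[0, 0, 1], [0, 0, 0]]
    - [[0, 0, 1], [0, 0, 0]]
    - [[0, 0, 1], [0, 0, 0]]
    - [[0, 0, 1], [0, 0, 0]]
    - [[0, 0, 1], [0, 0, 0]]
    - [[0, 0, 1], [0, 0, 0]]
    - [[0, 0, 1], [0, 0, 0]]
    - [[0, 0, 0.9], [0, 0, 0]]

```text
time: 5.15
tool_pos: [0.4484, 0.1677, 0.1535]
tool_rot: [-3.141, -0.0, 1.231]
contact_force: [-0.4, -0.2, -0.2]
opening: 0.035
grip_force: 0.0
```

Emit:
send_rows:
  plan:
    - [[0, 0, 0], [0, 0, 0]]
    - [[0, 0, 0], [0, 0, 0]]
    - [[0, 0, 0], [0, 0, 0]]
    - [[0, 0, 0], [0, 0, 0]]
    - [[0, 0, 0], [0, 0, 0]]
    - [[0, 0, 0], [0, 0, 0]]
    - [[0, 0, 0], [0, 0, 0]]
    - [[0, 0, -0.4], [0, 0, 0]]
    - [[0, 0.02, -0.4], [0, 0, 0]]
    - [[0, 0.05, -0.4], [0, 0, 0]]
  gripper: -1
  force: 15

```text
time: 6.4
tool_pos: [0.454, 0.1657, 0.1855]
tool_rot: [3.135, -0.002, 1.229]
contact_force: [14.2, -3.6, -6.7]
opening: 0.0156
grip_force: 15.0
```

Emit:
send_rows:
  plan:
    - [[0, 0.08, -0.04], [0, 0, 0]]
    - [[-0.93, 0.31, 0], [0, 0, -0.0637]]
    - [[-0.93, 0.31, 0], [0, 0, -0.0637]]
    - [[-0.93, 0.31, 0], [0, 0, -0.0637]]
    - [[-0.93, 0.31, 0], [0, 0, -0.0637]]
    - [[0, 0, 0], [0, 0, 0]]
    - [[0, 0, 0], [0, 0, 0]]
    - [[0, 0, 0], [0, 0, 0]]
    - [[0, 0, 0], [0, 0, 0]]
    - [[0, 0, 0], [0, 0, 0]]

```text
time: 7.65
tool_pos: [0.4648, 0.0692, 0.1851]
tool_rot: [-3.14, -0.0, 1.63]
contact_force: [-3.0, -0.4, -2.0]
opening: 0.0156
grip_force: 15.0
```

```bash
python3 - <<'E'
from h import *
s=robot.observe();print(s["qpos"].round(3),s["tool_rot"],s["contact_force"])
p=w2c(s["tool_pos"]);g=p[:2]-[-.085,-.14];print(p,np.hypot(*g),"theta",np.arctan2(g[1],g[0])-np.arctan2(.2373,-.066), s["tool_rot"][2]-YAW)
E
```

```text
[-0.016  0.284  1.733  0.     1.126 -0.075] [-3.14018538e+00 -1.84281092e-04  1.63017101e+00] [-2.9799563  -0.35522922 -1.99288701]
[-0.23572461  0.05434515  0.18506234] 0.24594297295156264 theta 0.38838147698248005 0.4054734768669419
```

Forces are low and the gate is following, so I'll continue to about 1.5 rad.

Emit:
send_rows:
  plan:
    - [[-0.93, 0.31, 0], [0, 0, -0.0637]]
    - [[-0.93, 0.31, 0], [0, 0, -0.0637]]
    - [[-0.93, 0.31, 0], [0, 0, -0.0637]]
    - [[-0.93, 0.31, 0], [0, 0, -0.0637]]
    - [[-0.93, 0.31, 0], [0, 0, -0.0637]]
    - [[-0.93, 0.31, 0], [0, 0, -0.0637]]
    - [[-0.93, 0.31, 0], [0, 0, -0.0637]]
    - [[-0.93, 0.31, 0], [0, 0, -0.0637]]
    - [[-0.93, 0.31, 0], [0, 0, -0.0637]]
    - [[-0.93, 0.31, 0], [0, 0, -0.0637]]

```text
time: 8.9
tool_pos: [0.6394, -0.0936, 0.1855]
tool_rot: [-3.137, 0.002, 2.632]
contact_force: [-4.1, -10.2, -0.4]
opening: 0.0154
grip_force: 15.0
```

Emit:
send_rows:
  plan:
    - [[-0.6, 0.2, 0], [0, 0, -0.04]]
    - [[0, 0, 0], [0, 0, 0]]
    - [[0, 0, 0.5], [0, 0, 0]]
    - [[0, 0, 0.6], [0, 0, 0]]
    - [[0, 0, 0], [0, 0, 0]]
    - [[0, 0, 0], [0, 0, 0]]
    - [[0, 0, 0], [0, 0, 0]]
    - [[0, 0, 0], [0, 0, 0]]
    - [[0, 0, 0], [0, 0, 0]]
    - [[0, 0, 0], [0, 0, 0]]

```text
time: 10.15
tool_pos: [0.6541, -0.0999, 0.1579]
tool_rot: [-3.132, 0.004, 2.69]
contact_force: [-4.0, -22.9, -2.0]
opening: 0.0154
grip_force: 15.0
```

```bash
python3 - <<'E'
from h import *
s=robot.observe();print(s["qpos"].round(3),s["tool_rot"],s["contact_force"])
p=w2c(s["tool_pos"]);g=p[:2]-[-.085,-.14];print(p,np.hypot(*g),"theta",np.arctan2(g[1],g[0])-np.arctan2(.2373,-.066), s["tool_rot"][2]-YAW)
E
```

```text
[-0.262  0.648  1.206 -0.011  1.286 -1.379] [-3.13183189  0.00402077  2.69038963] [ -3.97274622 -22.93516913  -1.99130384]
[-0.3305808  -0.181101    0.15785215] 0.2489964272089309 theta -4.817836271073781 1.4656920956016275
```

Emit:
send_rows:
  plan:
    - [[0, 0, 0], [0, 0, 0]]
    - [[0, 0, 0], [0, 0, 0]]
    - [[0, 0, 0], [0, 0, 0]]
    - [[0, 0, -1], [0, 0, 0]]
    - [[0, 0, -1], [0, 0, 0]]
    - [[0, 0, -1], [0, 0, 0]]
    - [[0, 0, -1], [0, 0, 0]]
    - [[0, 0, -1], [0, 0, 0]]
    - [[0, 0, -1], [0, 0, 0]]
    - [[0, 0, -1], [0, 0, 0]]
  gripper: 0

```text
time: 11.4
tool_pos: [0.6549, -0.0918, 0.3339]
tool_rot: [3.141, 0.001, 2.694]
contact_force: [0.9, 0.3, -0.2]
opening: 0.0458
grip_force: 0.0
```

```bash
cat > kin.py <<'E'
from h import *
from scipy.optimize import least_squares
def fk(q,p):
    h,L2,L3,a1,b,Lt=p; q1,q2,q3,q4,q5,q6=q
    r=np.array([a1+L2*np.sin(q2)+L3*np.sin(q2+q3),-b,h+L2*np.cos(q2)+L3*np.cos(q2+q3)])
    W=R.from_euler('z',q1).apply(r)
    T=R.from_euler('z',q1)*R.from_euler('y',q2+q3)*R.from_euler('z',q4)*R.from_euler('y',q5)*R.from_euler('z',q6+np.pi/2)
    return W+T.apply([0,0,Lt]),T
E
python3 - <<'E'
from kin import *
s=robot.observe();print(s["qpos"].round(3),s["tool_pos"],s["contact_force"],s["opening"])
D=[([1.07401,.342645,1.524894,0,1.2754,-.14597],[.18022,.49273,.22613]),([.189,.186,1.266,0,1.691,.533],[.4528,.1645,.4009]),([-.016,.284,1.733,0,1.126,-.075],[.4648,.0692,.1851]),([-.262,.648,1.206,-.011,1.286,-1.379],[.6541,-.0999,.1579]),(s["qpos"],s["tool_pos"])]
Lt=.25
f=lambda x:np.concatenate([fk(q,[*x,Lt])[0]-p for q,p in D])*1000
o=least_squares(f,[.4,.4,.4,0,-.08]);print(o.x.round(4),o.fun.round(1))
for q,p in D[:1]+D[-1:]: print(fk(q,[*o.x,Lt])[1].as_euler('xyz'))
print(s["tool_rot"])
c=cal("wrist");o=-c[2].T@c[3];Rn=R.from_euler('xyz',s["tool_rot"]);print("cam in tool",Rn.inv().apply(o-s["tool_pos"]))
E
```

```text
[-2.550e-01  5.720e-01  8.680e-01  1.000e-03  1.701e+00 -1.379e+00] [ 0.65491697 -0.09180124  0.33390735] [ 0.87134226  0.26931612 -0.21679646] 0.045838393139731086
[ 0.1094  0.507   0.3792 -0.007  -0.0763] [  3.2   5.8  -0.1 -12.4  -2.6   1.7  13.2  -0.5  -2.7   5.9  -0.8  -0.2
 -12.7   3.2   1.3]
[-3.14026063e+00 -1.95828966e-04  2.79077620e+00]
[3.14082576e+00 9.83096864e-04 2.69420514e+00]
[3.14082576e+00 9.83096864e-04 2.69420514e+00]
cam in tool [ 0.08356053  0.00024648 -0.15811009]
```

```bash
python3 - <<'E'
from kin import *
lo=np.array([-2.53,-.77,.04,-1,.28,-3.11]);hi=np.array([2.53,2.02,2.7,4.14,2.66,3.11])
def tool(al,ph,opt):
    al,ph=np.deg2rad([al,ph]); z=np.array([np.cos(al)*np.sin(ph),np.sin(al)*np.sin(ph),-np.cos(ph)])
    y=np.array([np.sin(al),-np.cos(al),0])*(1 if opt=="A" else -1); x=np.cross(y,z); return R.from_matrix(np.c_[x,y,z])
place=c2w([-.02,.03,.087]);tin=np.array([.579,-.318,.083])
for Lt in(.2,.28):
  P=[.1094-.25+Lt,.507,.3792,-.007,-.0763,Lt]
  for nm,pt,als in(("tin",tin,(-20,0,20,40)),("place",place,(50,60,70))):
    for al in als:
      for ph in(45,60):
       for opt in"AB":
        T=tool(al,ph,opt);g=pt+T.apply([0,0,.019]);best=None
        for q40,q60 in((1,0),(1,2),(1,-2),(0,0),(2,-1)):
            f=lambda q:np.r_[(fk(q,P)[0]-g)*10,(fk(q,P)[1].inv()*T).as_rotvec()]
            o=least_squares(f,np.clip([np.arctan2(g[1],g[0])-.1,.6,1.4,q40,1,q60],lo+.01,hi-.01),bounds=(lo,hi))
            if best is None or o.cost<best.cost: best=o
        if best.cost<1e-5 or 1: print(Lt,nm,al,ph,opt,"ok" if best.cost<1e-6 else "XX",best.x.round(2))
E
```

```text
0.2 tin -20 45 A XX [-0.7   0.57  1.81  1.56  0.28 -0.24]
0.2 tin -20 45 B XX [-0.7   0.57  1.81  1.56  0.28  2.91]
0.2 tin -20 60 A ok [-0.7   0.59  1.92  2.45  0.49 -1.12]
0.2 tin -20 60 B ok [-0.7   0.59  1.92  2.45  0.49  2.02]
0.2 tin 0 45 A ok [-0.75  0.6   1.76  1.3   0.53 -0.27]
0.2 tin 0 45 B ok [-0.75  0.6   1.76  1.3   0.53  2.87]
0.2 tin 0 60 A ok [-0.79  0.62  1.85  1.84  0.69 -0.81]
0.2 tin 0 60 B ok [-0.79  0.62  1.85  1.84  0.69  2.33]
0.2 tin 20 45 A ok [-0.8   0.64  1.66  1.1   0.81 -0.36]
0.2 tin 20 45 B ok [-0.8   0.64  1.66  1.1   0.81  2.78]
0.2 tin 20 60 A ok [-0.85  0.68  1.73  1.45  0.95 -0.69]
0.2 tin 20 60 B ok [-0.85  0.68  1.73  1.45  0.95  2.45]
0.2 tin 40 45 A ok [-0.82  0.71  1.53  0.92  1.08 -0.48]
0.2 tin 40 45 B ok [-0.82  0.71  1.53  0.92  1.08  2.67]
0.2 tin 40 60 A ok [-0.86  0.75  1.57  1.18  1.22 -0.67]
0.2 tin 40 60 B ok [-0.86  0.75  1.57  1.18  1.22  2.47]
0.2 place 50 45 A ok [ 0.18  0.53  1.88  1.43  0.47 -0.37]
0.2 place 50 45 B ok [0.18 0.53 1.88 1.43 0.47 2.77]
0.2 place 50 60 A ok [ 0.14  0.56  1.98  1.98  0.68 -0.93]
0.2 place 50 60 B
[... 1407 characters left out ...]
.35]
0.28 place 50 45 A ok [ 0.1   0.5   2.04  1.6   0.51 -0.64]
0.28 place 50 45 B ok [0.1  0.5  2.04 1.6  0.51 2.5 ]
0.28 place 50 60 A ok [ 0.03  0.57  2.16  2.05  0.81 -1.15]
0.28 place 50 60 B ok [0.03 0.57 2.16 2.05 0.81 1.99]
0.28 place 60 45 A ok [ 0.06  0.53  1.98  1.39  0.64 -0.6 ]
0.28 place 60 45 B ok [0.06 0.53 1.98 1.39 0.64 2.54]
0.28 place 60 60 A ok [-0.02  0.6   2.08  1.77  0.88 -1.05]
0.28 place 60 60 B ok [-0.02  0.6   2.08  1.77  0.88  2.09]
0.28 place 70 45 A ok [ 0.03  0.56  1.91  1.22  0.77 -0.59]
0.28 place 70 45 B ok [0.03 0.56 1.91 1.22 0.77 2.55]
0.28 place 70 60 A ok [-0.05  0.63  1.99  1.54  0.98 -0.97]
0.28 place 70 60 B ok [-0.05  0.63  1.99  1.54  0.98  2.17]
```

Emit:
send_rows:
  plan:
    - [[-0.19, -0.95, 0], [0, 0, 0]]
    - [[-0.19, -0.95, 0], [0, 0, 0]]
    - [[-0.19, -0.95, 0], [0, 0, 0]]
    - [[-0.19, -0.95, 0], [0, 0, 0]]
    - [[-0.19, -0.95, 0], [0, 0, 0]]
    - [[-0.19, -0.95, 0], [0, 0, 0]]
    - [[-0.19, -0.95, 0], [0, 0, 0]]
    - [[-0.19, -0.95, 0], [0, 0, 0]]
    - [[-0.19, -0.95, 0], [0, 0, 0.113]]
    - [[0, 0, 0], [0, 0, 0.113]]
  gripper: 1

```text
time: 12.65
tool_pos: [0.5996, -0.3065, 0.3323]
tool_rot: [-3.141, -0.0, 2.33]
contact_force: [1.1, 0.4, -0.2]
opening: 0.0916
grip_force: 0.0
```

Emit:
send_rows:
  plan:
    - [[0, 0, 0], [0, 0, 0.113]]
    - [[0, 0, 0], [0, 0, 0.113]]
    - [[0, 0, 0], [0, 0, 0.113]]
    - [[0, 0, 0], [0, 0, 0.113]]
    - [[0, 0, 0], [0, 0, 0.113]]
    - [[0, 0, 0], [0, 0, 0.113]]
    - [[0, 0, 0], [0, 0, 0.113]]
    - [[0, 0, 0], [0, 0, 0.113]]
    - [[0, 0, 0], [0, 0, 0.113]]
    - [[0, 0, 0], [0, 0, 0.113]]

```text
time: 13.9
tool_pos: [0.6003, -0.3045, 0.3326]
tool_rot: [-3.142, -0.0, 0.557]
contact_force: [0.4, -0.4, 0.2]
opening: 0.0918
grip_force: 0.0
```

Emit:
send_rows:
  plan:
    - [[0, 0, 0], [0, 0, 0.06]]
    - [[0, 0, 0], [0, 0.102, 0]]
    - [[0, 0, 0], [0, 0.102, 0]]
    - [[0, 0, 0], [0, 0.102, 0]]
    - [[0, 0, 0], [0, 0.102, 0]]
    - [[0, 0, 0], [0, 0.102, 0]]
    - [[0, 0, 0], [0, 0.102, 0]]
    - [[0, 0, 0], [0, 0, 0]]
    - [[0, 0, 0], [0, 0, 0]]
    - [[0, 0, 0], [0, 0, 0]]

```text
time: 15.15
tool_pos: [0.6012, -0.3035, 0.334]
tool_rot: [3.136, -0.96, 0.475]
contact_force: [-0.6, 0.7, 0.2]
opening: 0.0918
grip_force: 0.0
```

```bash
cat >> h.py <<'E'
def tool(al,ph):
    al,ph=np.deg2rad([al,ph]); z=np.array([np.cos(al)*np.sin(ph),np.sin(al)*np.sin(ph),-np.cos(ph)])
    y=np.array([np.sin(al),-np.cos(al),0]); return R.from_matrix(np.c_[np.cross(y,z),y,z])
def st():
    s=robot.observe(); T=R.from_euler('xyz',s["tool_rot"]); z=T.apply([0,0,1])
    print("q",s["qpos"].round(2),"t",s["time"],"az",np.degrees(np.arctan2(z[1],z[0])).round(1),"lean",np.degrees(np.arccos(-z[2])).round(1),"tilt y",T.apply([0,1,0])[2].round(3))
    print("grasp",(s["tool_pos"]-.019*z).round(4),"cage",w2c(s["tool_pos"]-.019*z).round(4)); return s,T
def go(pt,al,ph):
    T=tool(al,ph); print("delta",delta(np.array(pt)+T.apply([0,0,.019]),T))
E
python3 - <<'E'
from h import *
st()
go([.579,-.318,.235],25,55)
E
```

```text
q [-0.99  0.43  1.47  1.01  1.29 -0.22] t 15.15 az 26.8 lean 55.0 tilt y 0.003
grasp [ 0.5873 -0.3105  0.3449] cage [-0.5514 -0.1897  0.3449]
delta (array([-3.849,  0.123,  2.166]), array([-0.0168, -0.0001,  0.014 ]))
```

Emit:
send_rows:
  plan:
    - [[-0.77, 0.025, 0.43], [0, 0, 0]]
    - [[-0.77, 0.025, 0.43], [0, 0, 0]]
    - [[-0.77, 0.025, 0.43], [0, 0, 0]]
    - [[-0.77, 0.025, 0.43], [0, 0, 0]]
    - [[-0.77, 0.025, 0.43], [0, 0, 0]]
    - [[0, 0, 0], [0, 0, 0]]
    - [[0, 0, 0], [0, 0, 0]]
    - [[0, 0, 0], [0, 0, 0]]
    - [[0, 0, 0], [0, 0, 0]]
    - [[0, 0, 0], [0, 0, 0]]

```text
time: 16.4
tool_pos: [0.5921, -0.3116, 0.2234]
tool_rot: [3.141, -0.961, 0.47]
contact_force: [0.3, 1.4, 0.1]
opening: 0.0918
grip_force: 0.0
```

```bash
python3 - <<'E'
from h import *
st()
go([.579,-.318,.083],26.8,55)
c=cal("wrist");im,d=read_camera("wrist");cv2.imwrite("pics/w2.png",im)
P=cloud("wrist",d,c).reshape(-1,3);k=(np.hypot(P[:,0]-.579,P[:,1]+.318)<.06)&(P[:,2]>.02)
for lo,hi in((.03,.09),(.115,.135)):
    q=P[k&(P[:,2]>lo)&(P[:,2]<hi)];print(len(q),cv2.minEnclosingCircle((q[:,:2]*1000).astype(np.float32)) if len(q) else 0, q[:,2].max() if len(q) else 0)
    if len(q)>20:
        f=least=__import__("scipy.optimize",fromlist=["x"]).least_squares(lambda x:np.hypot(q[:,0]-x[0],q[:,1]-x[1])-.03,[.579,-.318],loss="soft_l1",f_scale=.002);print(f.x)
E
```

```text
q [-1.01  0.55  1.61  1.08  1.18 -0.46] t 16.4 az 26.8 lean 55.1 tilt y 0.001
grasp [ 0.5782 -0.3186  0.2342] cage [-0.5621 -0.1839  0.2342]
delta (array([-4.939, -0.01 ,  3.495]), array([-0.0004, -0.0009,  0.0007]))
2 ((559.703857421875, -294.8930969238281), 0.5107681155204773) 0.07704023602752186
854 ((579.755859375, -317.60369873046875), 14.694451332092285) 0.13236390065673015
[ 0.603828 -0.305847]
```

View pics/w2.png

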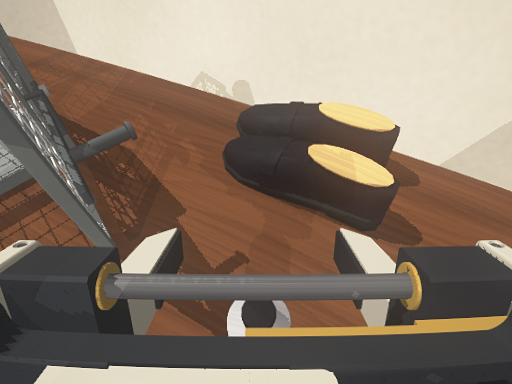

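The wrist picture shows the tin cap at (258,312), centred between the fingers (inner edges at about 160 and 350), and the open gate with its handle at upper left (105,140).

Emit:
send_rows:
  plan:
    - [[-0.6, 0, 0.42], [0, 0, 0]]
    - [[-0.6, 0, 0.42], [0, 0, 0]]
    - [[-0.6, 0, 0.42], [0, 0, 0]]
    - [[-0.6, 0, 0.42], [0, 0, 0]]
    - [[-0.6, 0, 0.42], [0, 0, 0]]
    - [[-0.6, 0, 0.42], [0, 0, 0]]
    - [[-0.6, 0, 0.42], [0, 0, 0]]
    - [[-0.6, 0, 0.42], [0, 0, 0]]
    - [[0, 0, 0], [0, 0, 0]]
    - [[0, 0, 0], [0, 0, 0]]

```text
time: 17.7
tool_pos: [0.5924, -0.3117, 0.0772]
tool_rot: [3.141, -0.962, 0.47]
contact_force: [-0.0, 0.1, 0.9]
opening: 0.0914
grip_force: 0.0
```

Emit:
send_rows:
  plan:
    - [[0, 0, 0], [0, 0, 0]]
    - [[0, 0, 0], [0, 0, 0]]
    - [[0, 0, 0], [0, 0, 0]]
    - [[0, 0, 0], [0, 0, 0]]
    - [[0, 0, 0], [0, 0, 0]]
    - [[0, 0, 0], [0, 0, 0]]
    - [[0, 0, 0], [0, 0, 0]]
    - [[0, 0, 0], [0, 0, 0]]
    - [[0, 0, 0], [0, 0, 0]]
    - [[0, 0, 0], [0, 0, 0]]
  gripper: -1
  force: 25

```text
time: 18.95
tool_pos: [0.5923, -0.3116, 0.0767]
tool_rot: [3.141, -0.962, 0.469]
contact_force: [0.1, -0.9, 2.6]
opening: 0.0591
grip_force: 25.0
```

```bash
python3 - <<'E'
from h import *
s,T=st();print(s["opening"],s["grip_force"],s["contact_force"])
E
```

```text
q [-1.01  0.78  1.69  1.22  1.05 -0.78] t 18.95 az 26.8 lean 55.1 tilt y 0.0
grasp [ 0.5784 -0.3186  0.0876] cage [-0.562  -0.1841  0.0876]
0.05908026728412664 24.997677644714713 [ 0.08695739 -0.92763128  2.62180517]
```

Emit:
send_rows:
  plan:
    - [[0.2, 0, -0.14], [0, 0, 0]]
    - [[0.4, 0, -0.28], [0, 0, 0]]
    - [[0.4, 0, -0.28], [0, 0, 0]]
    - [[0.4, 0, -0.28], [0, 0, 0]]
    - [[0.4, 0, -0.28], [0, 0, 0]]
    - [[0.4, 0, -0.28], [0, 0, 0]]
    - [[0.4, 0, -0.28], [0, 0, 0]]
    - [[0.4, 0, -0.28], [0, 0, 0]]
    - [[0.3, 0, -0.21], [0, 0, 0]]
    - [[0, 0, 0], [0, 0, 0]]

```text
time: 20.2
tool_pos: [0.5922, -0.3117, 0.1781]
tool_rot: [3.139, -0.962, 0.471]
contact_force: [0.6, 0.7, -4.6]
opening: 0.0592
grip_force: 25.0
```

Emit:
send_rows:
  plan:
    - [[-0.1, -0.98, -0.14], [0.0395, 0, -0.0277]]
    - [[-0.056, -0.99, -0.08], [0.0395, 0, -0.0277]]
    - [[-0.013, -1, -0.019], [0.0395, 0, -0.0277]]
    - [[0.031, -0.99, 0.044], [0.0395, 0, -0.0277]]
    - [[0.073, -0.99, 0.104], [0.0395, 0, -0.0277]]
    - [[0.115, -0.98, 0.165], [0.0395, 0, -0.0277]]
    - [[0.159, -0.96, 0.227], [0.0395, 0, -0.0277]]
    - [[0.199, -0.94, 0.284], [0.0395, 0, -0.0277]]
    - [[0.239, -0.91, 0.341], [0.0395, 0, -0.0277]]
    - [[0.278, -0.87, 0.397], [0.0395, 0, -0.0277]]

```text
time: 21.45
tool_pos: [0.4416, -0.1109, 0.1771]
tool_rot: [3.139, -0.961, 1.234]
contact_force: [-0.4, 0.9, -4.7]
opening: 0.0591
grip_force: 25.0
```

```bash
python3 - <<'E'
from h import *
s,T=st();print(s["opening"],s["grip_force"],s["contact_force"])
go(c2w([-.19,.03,.125]),70.2,55)
im,d=read_camera("side");cv2.imwrite("pics/s2.png",im)
E
```

```text
q [-0.94  0.54  1.81  0.75  1.5  -0.94] t 21.45 az 70.5 lean 55.0 tilt y 0.002
grasp [ 0.4364 -0.1256  0.188 ] cage [-0.4286  0.015   0.188 ]
0.05911194854468797 24.997181380167603 [-0.39180754  0.90383287 -4.6849042 ]
delta (array([ 3.406, -0.54 ,  9.269]), array([-0.0024, -0.0005,  0.003 ]))
```

View pics/s2.png

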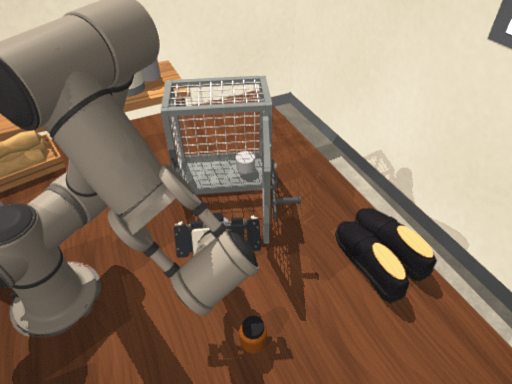

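The side view shows the gate open, seen edge-on at x≈268 with its peg at (290,200). The tin is held behind the gripper at (215,235), and the jar is undisturbed at (253,328).

Emit:
send_rows:
  plan:
    - [[0.325, -0.06, 0.937], [0, 0, 0]]
    - [[0.325, -0.06, 0.937], [0, 0, 0]]
    - [[0.325, -0.06, 0.937], [0, 0, 0]]
    - [[0.325, -0.06, 0.937], [0, 0, 0]]
    - [[0.325, -0.06, 0.937], [0, 0, 0]]
    - [[0.325, -0.06, 0.937], [0, 0, 0]]
    - [[0.325, -0.06, 0.937], [0, 0, 0]]
    - [[0.325, -0.06, 0.937], [0, 0, 0]]
    - [[0.325, -0.06, 0.937], [0, 0, 0]]
    - [[0.325, -0.06, 0.937], [0, 0, 0]]

```text
time: 22.75
tool_pos: [0.5089, 0.1187, 0.1093]
tool_rot: [3.138, -0.961, 1.231]
contact_force: [1.2, 0.5, -3.3]
opening: 0.0588
grip_force: 25.0
```

```bash
python3 - <<'E'
from h import *
s,T=st();print(s["opening"],s["grip_force"],s["contact_force"])
go(c2w([-.03,.03,.121]),70.2,55)
im,d=read_camera("side");cv2.imwrite("pics/s3.png",im)
im,d=read_camera("wrist");cv2.imwrite("pics/w3.png",im);cv2.imwrite("pics/c3.png",np.hstack([cv2.imread("pics/s3.png")[60:340,60:420],im[50:330,80:480]]))
E
```

```text
q [-0.47  0.59  2.02  1.14  1.11 -0.98] t 22.75 az 70.3 lean 55.0 tilt y 0.002
grasp [0.5037 0.104  0.1202] cage [-0.1898  0.0296  0.1202]
0.058841219013667935 24.998066544067115 [ 1.17476521  0.4589659  -3.33062273]
delta (array([3.688e+00, 4.000e-03, 5.221e+00]), array([-0.0005, -0.0004,  0.002 ]))
```

View pics/c3.png

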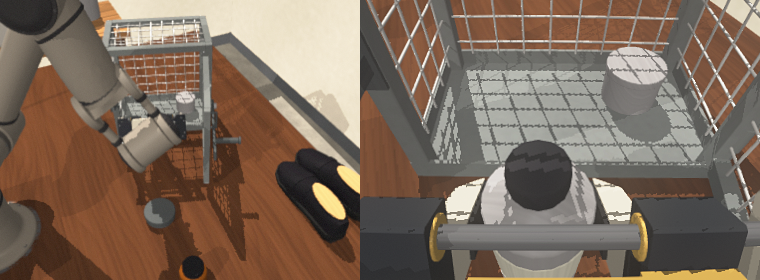

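The left crop shows the gripper in front of the opening, clear of the gate. The right one (wrist view) shows the held tin's cap at (538,175), the tray lip ahead at about row 170, and the stored tin at (635,80), well off to the right.

Emit:
send_rows:
  plan:
    - [[0.369, 0, 0.522], [0, 0, 0]]
    - [[0.369, 0, 0.522], [0, 0, 0]]
    - [[0.369, 0, 0.522], [0, 0, 0]]
    - [[0.369, 0, 0.522], [0, 0, 0]]
    - [[0.369, 0, 0.522], [0, 0, 0]]
    - [[0.369, 0, 0.522], [0, 0, 0]]
    - [[0.369, 0, 0.522], [0, 0, 0]]
    - [[0.369, 0, 0.522], [0, 0, 0]]
    - [[0.369, 0, 0.522], [0, 0, 0]]
    - [[0.369, 0, 0.522], [0, 0, 0]]

```text
time: 24.1
tool_pos: [0.563, 0.2691, 0.1103]
tool_rot: [3.139, -0.961, 1.229]
contact_force: [-0.5, -0.5, -4.7]
opening: 0.0592
grip_force: 25.0
```

```bash
python3 - <<'E'
from h import *
s,T=st();print(s["opening"],s["grip_force"],s["contact_force"])
go(c2w([-.03,.03,.0925]),70.2,55)
E
```

```text
q [-0.11  0.62  1.92  1.37  0.95 -0.84] t 24.1 az 70.2 lean 55.1 tilt y 0.001
grasp [0.5578 0.2544 0.1212] cage [-0.0299  0.0297  0.1212]
0.05915170190524156 24.997863094322383 [-0.51219958 -0.52594182 -4.70420533]
delta (array([-0.943, -0.012,  0.655]), array([-0.0003, -0.0006,  0.0012]))
```

Emit:
send_rows:
  plan:
    - [[-0.12, 0, 0.083], [0, 0, 0]]
    - [[-0.12, 0, 0.083], [0, 0, 0]]
    - [[-0.12, 0, 0.083], [0, 0, 0]]
    - [[-0.12, 0, 0.083], [0, 0, 0]]
    - [[-0.12, 0, 0.083], [0, 0, 0]]
    - [[-0.12, 0, 0.083], [0, 0, 0]]
    - [[-0.11, 0, 0.078], [0, 0, 0]]
    - [[-0.06, 0, 0.042], [0, 0, 0]]
    - [[-0.05, 0, 0.035], [0, 0, 0]]
    - [[0, 0, 0], [0, 0, 0]]

```text
time: 25.35
tool_pos: [0.5627, 0.268, 0.0816]
tool_rot: [3.139, -0.961, 1.229]
contact_force: [0.0, 0.5, -4.5]
opening: 0.0593
grip_force: 25.0
```

```bash
python3 - <<'E'
from h import *
s,T=st();print(s["opening"],s["grip_force"],s["contact_force"])
E
```

```text
q [-0.11  0.68  1.94  1.42  0.94 -0.92] t 25.35 az 70.2 lean 55.1 tilt y 0.001
grasp [0.5575 0.2534 0.0925] cage [-0.0311  0.0297  0.0925]
0.05930697955200732 24.998001968488097 [ 0.04596417  0.47281678 -4.45575426]
```

Emit:
send_rows:
  plan:
    - [[-0.016, 0, 0.012], [0, 0, 0]]
    - [[-0.016, 0, 0.012], [0, 0, 0]]
    - [[-0.016, 0, 0.012], [0, 0, 0]]
    - [[-0.016, 0, 0.012], [0, 0, 0]]
    - [[0, 0, 0], [0, 0, 0]]
    - [[0, 0, 0], [0, 0, 0]]
    - [[0, 0, 0], [0, 0, 0]]
    - [[0, 0, 0], [0, 0, 0]]
    - [[0, 0, 0], [0, 0, 0]]
    - [[0, 0, 0], [0, 0, 0]]

```text
time: 26.6
tool_pos: [0.563, 0.2682, 0.0808]
tool_rot: [3.138, -0.963, 1.23]
contact_force: [-1.5, -3.3, 6.4]
opening: 0.0592
grip_force: 25.0
```

Emit:
send_rows:
  plan:
    - [[0, 0, 0], [0, 0, 0]]
    - [[0, 0, 0], [0, 0, 0]]
    - [[0, 0, 0], [0, 0, 0]]
    - [[0, 0, 0], [0, 0, 0]]
    - [[0, 0, 0], [0, 0, 0]]
    - [[0, 0, 0], [0, 0, 0]]
    - [[0, 0, 0], [0, 0, 0]]
    - [[-0.1, 0, -0.15], [0, 0, 0]]
    - [[-0.17, 0, -0.25], [0, 0, 0]]
    - [[-0.17, 0, -0.25], [0, 0, 0]]
  gripper: 0.74

```text
time: 27.85
tool_pos: [0.556, 0.249, 0.08]
tool_rot: [3.139, -0.961, 1.228]
contact_force: [0.8, 0.5, 1.1]
opening: 0.0794
grip_force: 0.0
```

Emit:
send_rows:
  plan:
    - [[-0.34, 0, -0.49], [0, 0, 0]]
    - [[-0.5, 0, -0.71], [0, 0, 0]]
    - [[-0.5, 0, -0.71], [0, 0, 0]]
    - [[-0.5, 0, -0.71], [0, 0, 0]]
    - [[-0.5, 0, -0.71], [0, 0, 0]]
    - [[-0.5, 0, -0.71], [0, 0, 0]]
    - [[-0.5, 0, -0.71], [0, 0, 0]]
    - [[-0.5, 0, -0.71], [0, 0, 0]]
    - [[-0.5, 0, -0.71], [0, 0, 0]]
    - [[-0.5, 0, -0.71], [0, 0, 0]]

```text
time: 29.1
tool_pos: [0.4846, 0.0502, 0.0795]
tool_rot: [3.139, -0.961, 1.228]
contact_force: [-0.7, -0.3, 0.3]
opening: 0.0801
grip_force: 0.0
```

```bash
python3 - <<'E'
from h import *
s,T=st();print(s["opening"],s["grip_force"],s["contact_force"])
c=cal("wrist");im,d=read_camera("wrist");cv2.imwrite("pics/w4.png",im)
C=w2c(cloud("wrist",d,c).reshape(-1,3));k=(abs(C[:,0]+.03)<.05)&(abs(C[:,1]-.03)<.05)
for lo,hi in((.03,.09),(.12,.14)):
    q=C[k&(C[:,2]>lo)&(C[:,2]<hi)];print(len(q),np.percentile(q,[2,50,98],axis=0).round(3) if len(q) else 0)
E
```

```text
q [-0.63  0.66  2.03  1.04  1.14 -1.09] t 29.1 az 70.2 lean 55.1 tilt y 0.001
grasp [0.4793 0.0356 0.0903] cage [-0.2624  0.0293  0.0903]
0.08007647972697064 0.0 [-0.69921096 -0.30263997  0.34088936]
2661 [[-0.06   0.001  0.031]
 [-0.056  0.03   0.064]
 [-0.037  0.058  0.089]]
743 [[-0.044  0.016  0.121]
 [-0.039  0.03   0.131]
 [-0.019  0.043  0.135]]
```

View pics/w4.png

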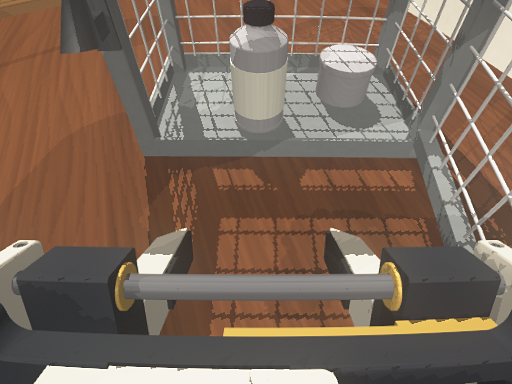

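The tin stands upright on the tray at (258,85), with the stored tin untouched at (347,75). Next I'll back up, un-lean and go over to the handle.

Emit:
send_rows:
  plan:
    - [[0.8, 0, -0.574], [0, 0, 0]]
    - [[0.819, 0, -0.574], [0, 0, 0]]
    - [[0.819, 0, -0.574], [0, 0, 0]]
    - [[0.819, 0, -0.574], [0, -0.102, 0]]
    - [[0.717, 0, -0.697], [0, -0.102, 0]]
    - [[0.597, 0, -0.803], [0, -0.102, 0]]
    - [[0.461, 0, -0.887], [0, -0.102, 0]]
    - [[0.314, 0, -0.949], [0, -0.102, 0]]
    - [[0.158, 0, -0.987], [0, -0.102, 0]]
    - [[0, 0, -1], [0, 0, 0]]
  gripper: 0

```text
time: 30.4
tool_pos: [0.4844, 0.0528, 0.3298]
tool_rot: [3.141, 0.003, 1.23]
contact_force: [0.3, -0.1, 0.1]
opening: 0.0458
grip_force: 0.0
```

```bash
python3 - <<'E'
from h import *
s,T=st();print(s["tool_pos"],s["tool_rot"])
E
```

```text
q [-0.05  0.21  1.42 -0.    1.51  0.29] t 30.4 az -87.1 lean 0.2 tilt y 0.001
grasp [0.4844 0.0528 0.3488] cage [-0.2445  0.0303  0.3488]
[0.48442786 0.05276216 0.32975088] [3.14051038e+00 2.61667266e-03 1.23004782e+00]
```

Emit:
send_rows:
  plan:
    - [[-0.316, 0.836, -0.3], [0, 0, -0.093]]
    - [[-0.435, 0.781, -0.3], [0, 0, -0.093]]
    - [[-0.544, 0.709, -0.3], [0, 0, -0.093]]
    - [[-0.643, 0.621, -0.3], [0, 0, -0.093]]
    - [[-0.727, 0.52, -0.3], [0, 0, -0.093]]
    - [[-0.795, 0.409, -0.3], [0, 0, -0.093]]
    - [[-0.846, 0.288, -0.3], [0, 0, -0.093]]
    - [[-0.88, 0.161, -0.3], [0, 0, -0.093]]
    - [[-0.893, 0.03, -0.3], [0, 0, -0.093]]
    - [[-0.889, -0.101, -0.3], [0, 0, -0.093]]

```text
time: 31.65
tool_pos: [0.6541, -0.0953, 0.4041]
tool_rot: [-3.141, -0.0, 2.692]
contact_force: [0.1, -0.7, 0.4]
opening: 0.0456
grip_force: 0.0
```

```bash
python3 - <<'E'
from h import *
s,T=st();print(s["tool_pos"],s["tool_rot"])
c=cal("wrist");im,d=read_camera("wrist");cv2.imwrite("pics/w5.png",im)
P=cloud("wrist",d,c).reshape(-1,3)
H=c2w([-.085,-.14,0])
best=None
th=1.465
for _ in range(3):
    Rg=R.from_euler('z',YAW+th).as_matrix(); G=(P-H)@Rg
    # bar front/gate: fit gate direction using gate top tube points
    k=(G[:,2]>.29)&(G[:,2]<.312)&(abs(G[:,0])<.04)&(G[:,1]>.05)&(G[:,1]<.3);g=G[k]
    if len(g)>30: a=np.polyfit(g[:,1],g[:,0],1);print("gate",len(g),a); th-=np.arctan(a[0])
Rg=R.from_euler('z',YAW+th).as_matrix();G=(P-H)@Rg
k=(G[:,0]<-.04)&(G[:,0]>-.078)&(abs(G[:,1]-.24)<.05)&(G[:,2]>.14)&(G[:,2]<.22)
print("theta",th,"peg",k.sum(),np.percentile(G[k],[2,50,98],axis=0).round(4))
k=(G[:,0]<-.03)&(G[:,0]>-.14)&(abs(G[:,1]-.24)<.02)&(G[:,2]>.14)&(G[:,2]<.22);print(np.percentile(G[k],[1,50,99],axis=0).round(4))
a=[(b,np.median(G[k&(abs(G[:,0]-b)<.005)][:,1]).round(4)) for b in(-.045,-.055,-.065,-.075)];print(a)
E
```

```text
q [-0.26  0.59  0.65 -0.    1.9  -1.38] t 31.65 az -124.3 lean 0.0 tilt y -0.001
grasp [ 0.6541 -0.0953  0.4231] cage [-0.3263 -0.1795  0.4231]
[ 0.65407534 -0.09532106  0.40414833] [-3.14091048e+00 -1.02208830e-04  2.69167604e+00]
gate 5113 [-0.00769148  0.00066808]
gate 5113 [-4.4888973e-05  6.7552803e-04]
gate 5113 [-2.61980556e-07  6.75571621e-04]
theta 1.4727364830432523 peg 334 [[-0.0771  0.232   0.171 ]
 [-0.0585  0.2399  0.1778]
 [-0.0406  0.247   0.1803]]
[[-0.0917  0.2309  0.1705]
 [-0.0613  0.2399  0.1778]
 [-0.0306  0.2486  0.1822]]
[(-0.045, np.float64(0.2387)), (-0.055, np.float64(0.24)), (-0.065, np.float64(0.2401)), (-0.075, np.float64(0.2402))]
```

View pics/w5.png

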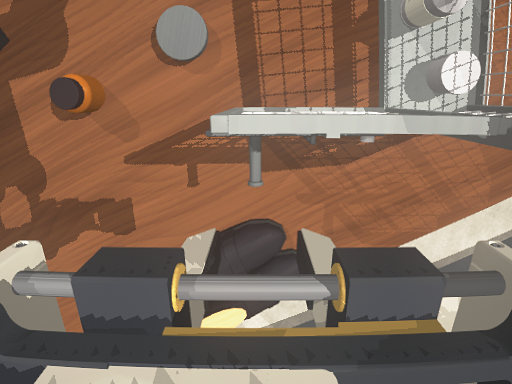

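The wrist view shows the gate from above with its peg at (256,160). Its measured angle is 1.473 rad.

Emit:
send_rows:
  plan:
    - [[-0.12, -0.15, 1], [0, 0, 0]]
    - [[0, 0, 1], [0, 0, 0]]
    - [[0, 0, 1], [0, 0, 0]]
    - [[0, 0, 1], [0, 0, 0]]
    - [[0, 0, 1], [0, 0, 0]]
    - [[0, 0, 1], [0, 0, 0]]
    - [[0, 0, 1], [0, 0, 0]]
    - [[0, 0, 1], [0, 0, 0]]
    - [[0, 0, 1], [0, 0, 0]]
    - [[0, 0, 1], [0, 0, 0]]
  gripper: -0.1

```text
time: 32.95
tool_pos: [0.6544, -0.0993, 0.1532]
tool_rot: [-3.141, 0.0, 2.685]
contact_force: [0.2, 0.6, -0.1]
opening: 0.0411
grip_force: 0.0
```

Emit:
send_rows:
  plan:
    - [[0, 0, 0], [0, 0, 0]]
    - [[0, 0, 0], [0, 0, 0]]
    - [[0, 0, 0], [0, 0, 0]]
    - [[0, 0, 0], [0, 0, 0]]
    - [[0, 0, 0], [0, 0, 0]]
    - [[0, 0, 0], [0, 0, 0]]
    - [[0, 0, 0], [0, 0, 0]]
    - [[0, 0.02, -0.4], [0, 0, 0]]
    - [[0, 0.04, -0.4], [0, 0, 0]]
    - [[0, 0.06, -0.4], [0, 0, 0]]
  gripper: -1
  force: 15

```text
time: 34.2
tool_pos: [0.6563, -0.0986, 0.1851]
tool_rot: [-3.138, 0.002, 2.686]
contact_force: [-1.4, -6.1, -3.0]
opening: 0.0154
grip_force: 15.0
```

Gripped and lifted. Now I'll swing it closed, 10 rows first.

Emit:
send_rows:
  plan:
    - [[0.96, -0.22, 0], [0, 0, 0.0637]]
    - [[0.96, -0.22, 0], [0, 0, 0.0637]]
    - [[0.96, -0.22, 0], [0, 0, 0.0637]]
    - [[0.96, -0.22, 0], [0, 0, 0.0637]]
    - [[0.96, -0.22, 0], [0, 0, 0.0637]]
    - [[0.96, -0.22, 0], [0, 0, 0.0637]]
    - [[0.96, -0.22, 0], [0, 0, 0.0637]]
    - [[0.96, -0.22, 0], [0, 0, 0.0637]]
    - [[0.96, -0.22, 0], [0, 0, 0.0637]]
    - [[0.96, -0.22, 0], [0, 0, 0.0637]]

```text
time: 35.45
tool_pos: [0.4696, 0.0514, 0.1838]
tool_rot: [-3.136, 0.002, 1.683]
contact_force: [-6.2, -3.7, -1.0]
opening: 0.0153
grip_force: 15.0
```

```bash
cat >> h.py <<'E'
def gate():
    s=robot.observe();p=w2c(s["tool_pos"]);g=p[:2]-[-.085,-.14]
    th=(np.arctan2(g[1],g[0])-np.arctan2(.2373,-.066));yw=(s["tool_rot"][2]-YAW)
    print("r",np.hypot(*g).round(4),"theta",th.round(3),"yaw",yw.round(3),"z",p[2].round(4),"F tool",R.from_euler('xyz',s["tool_rot"]).inv().apply(s["contact_force"]).round(1),s["time"],s["opening"])
E
python3 -c "
from h import *
gate()"
```

```text
r 0.2475 theta 0.463 yaw 0.458 z 0.1838 F tool [-3.  -6.6  1.1] 35.45 0.015266623953532179
```

Emit:
send_rows:
  plan:
    - [[0.96, -0.2, 0], [0, 0, 0.0637]]
    - [[0.96, -0.2, 0], [0, 0, 0.0637]]
    - [[0.96, -0.22, 0], [0, 0, 0.0637]]
    - [[0.96, -0.22, 0], [0, 0, 0.0637]]
    - [[0.28, -0.07, 0], [0, 0, 0.019]]
    - [[0.28, -0.07, 0], [0, 0, 0.019]]
    - [[0, 0, 0], [0, 0, 0]]
    - [[0, 0, 0], [0, 0, 0]]
    - [[0, 0, 0], [0, 0, 0]]
    - [[0, 0, 0], [0, 0, 0]]

```text
time: 36.7
tool_pos: [0.4521, 0.1626, 0.1833]
tool_rot: [-3.135, 0.004, 1.227]
contact_force: [-12.6, 1.4, 0.1]
opening: 0.0154
grip_force: 15.0
```

```bash
python3 -c "
from h import *
gate()"
```

```text
r 0.2473 theta 0.004 yaw 0.002 z 0.1833 F tool [ -2.9 -12.4   0. ] 36.7 0.015422052266288044
```

Emit:
send_rows:
  plan:
    - [[0.12, 0, 0], [0, 0, 0]]
    - [[0.08, 0, 0], [0, 0, 0]]
    - [[0, 0, 0], [0, 0, 0]]
    - [[0, -0.02, 0.3], [0, 0, 0]]
    - [[0, -0.02, 0.3], [0, 0, 0]]
    - [[0, -0.01, 0.3], [0, 0, 0]]
    - [[0, 0, 0.3], [0, 0, 0]]
    - [[0, 0, 0], [0, 0, 0]]
    - [[0, 0, 0], [0, 0, 0]]
    - [[0, 0, 0], [0, 0, 0]]

```text
time: 37.95
tool_pos: [0.4507, 0.1667, 0.153]
tool_rot: [-3.132, 0.007, 1.227]
contact_force: [-17.6, -2.5, 3.8]
opening: 0.0151
grip_force: 15.0
```

```bash
python3 -c "
from h import *
gate()"
```

```text
r 0.249 theta -0.012 yaw 0.002 z 0.153 F tool [ -8.3 -15.8  -3.6] 37.95 0.015063493643536619
```

Emit:
send_rows:
  plan:
    - [[0, 0.05, 0], [0, 0, 0]]
    - [[0, 0, 0], [0, 0, 0]]
    - [[0, 0, 0], [0, 0, 0]]
    - [[0, 0, 0], [0, 0, 0]]
    - [[-0.15, 0, -0.5], [0, 0, 0]]
    - [[-0.15, 0, -1], [0, 0, 0]]
    - [[0, 0, -1], [0, 0, 0]]
    - [[0, 0, -1], [0, 0, 0]]
    - [[0, 0, -1], [0, 0, 0]]
    - [[0, 0, -1], [0, 0, 0]]
  gripper: -0.24

```text
time: 39.2
tool_pos: [0.4552, 0.16, 0.2932]
tool_rot: [3.139, -0.0, 1.227]
contact_force: [0.6, -0.3, -0.4]
opening: 0.0344
grip_force: 0.0
```

Emit:
send_rows:
  plan:
    - [[-0.2, 0, -1], [0, 0, 0]]
    - [[-0.2, 0, -1], [0, 0, 0]]
    - [[-0.2, 0, -1], [0, 0, 0]]
    - [[-0.2, 0, -1], [0, 0, 0]]
    - [[0, 0, -0.5], [0, 0, 0]]
    - [[0, 0, 0], [0, 0, 0]]
    - [[0, 0, 0], [0, 0, 0]]
    - [[0, 0, 0], [0, 0, 0]]
    - [[0, 0, 0], [0, 0, 0]]
    - [[0, 0, 0], [0, 0, 0]]

```text
time: 40.45
tool_pos: [0.4483, 0.1415, 0.4036]
tool_rot: [3.141, 0.001, 1.227]
contact_force: [0.3, 0.3, 0.0]
opening: 0.0349
grip_force: 0.0
```

```bash
python3 - <<'E'
from h import *
gate()
c=cal("wrist");im,d=read_camera("wrist");G=w2c(cloud("wrist",d,c).reshape(-1,3))-[-.085,-.14,0]
k=(G[:,2]>.285)&(G[:,2]<.312)&(G[:,0]<0)&(G[:,0]>-.03)&(G[:,1]>.0)&(G[:,1]<.28);g=G[k];print(k.sum(),np.polyfit(g[:,1],g[:,0],1) if k.sum()>20 else 0)
k=(G[:,0]<-.04)&(G[:,0]>-.078)&(abs(G[:,1]-.24)<.04)&(G[:,2]>.14)&(G[:,2]<.25)
print("peg",k.sum(),np.percentile(G[k],[2,50,98],axis=0).round(4))
ims,d=read_camera("side");S=w2c(cloud("side",d).reshape(-1,3))
k=(S[:,0]<-.12)&(S[:,0]>-.2)&(abs(S[:,1]-.1)<.02)&(S[:,2]>.1)&(S[:,2]<.25);print("side peg",k.sum(),np.percentile(S[k],[1,50,99],axis=0).round(3) if k.sum() else 0)
cv2.imwrite("pics/c6.png",np.hstack([cv2.resize(ims[60:210,140:300],(426,400)),im[0:384,80:450][:384].copy() if 0 else cv2.resize(im,(370,400))]))
E
```

```text
r 0.2504 theta 0.089 yaw 0.002 z 0.4036 F tool [ 0.4  0.2 -0. ] 40.45 0.03490404039007089
20 0
peg 354 [[-0.0777  0.2333  0.1731]
 [-0.0585  0.2405  0.1778]
 [-0.0402  0.2479  0.1798]]
side peg 87 [[-0.178  0.093  0.165]
 [-0.161  0.1    0.179]
 [-0.125  0.11   0.183]]
```

View pics/c6.png

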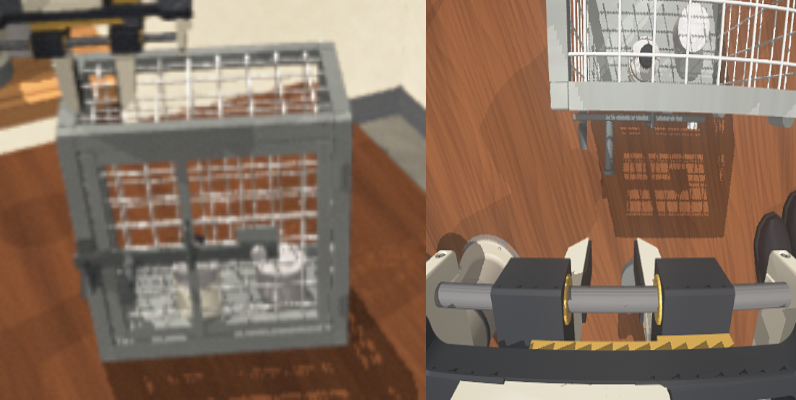

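The gate is shut, with the bar level across to the catch at (85,260) and the peg back at its starting height. Both tins stand inside and the tool is clear.

```bash
python3 -c "
from h import *
print(robot.hand_in())"
```

```text
the job is handed in; nothing more can be done
None
```

The glue tin stands upright on the tray, the gate is shut with the latch bar level behind its catch, and the job is handed in; I saw the stored tin, jar and polish tin in place in later pictures, and hand-in gave no verdict.

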